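Set the lens cleaner's endless dial and push it home

TASK

Turn the lens cleaner's dial the shorter way round, not past the round stud, until its pointer is at the long fin. There, pressing only lightly, feel for the exact spot where the dial gives way, push it fully home and let go. Never force it: no more than about 15 N on it when it is blocked, locked or at the bottom, and leave everything else on the ledge as it stands.

Things in the scene. Friction and masses are not known exactly. Their poses are not given: they have to be found in the camera images.
- cleaner: White lens cleaner, a box 180 x 180 x 60 mm fixed to the ledge, a dial on its flat top (deck). Origin: centre of its underside, under the dial's axis; x, y level, z up. Two marks stand on the deck 62 mm from the axis, one at +y, one at -y (the fin may be at either). At the start the pointer looks to -x, up to 55 degrees either side. White lids 42 mm wide, 5 tall, at its two +x corners.
- dial_axis (a point): The point where the dial's upright axis meets the deck, 60 mm above the ledge; axes as the cleaner's. A keyway lies near each mark, but not just at it: 0.12 to 0.27 rad to one side or the other, and nothing shows where. It is found by feel: press on the dial with some 5 to 10 N and turn it little by little, on both sides of the mark, till it gives way.
- grip_bar (a point): Point on the dial's axis inside its grip bar, 12 mm below the bar's top, 18 mm above the disc, 42 mm above the deck while up. The dial: a grey disc, diameter 72, 8 mm thick, 16 mm above the deck, with a dark upright bar across it 56 mm long, 12 wide, 30 tall, to be gripped across its width. x runs along the bar towards the pointer, z up; it turns and sinks with the dial.
- pointer_tip (a point): Tip of the dial's pointer, a small dark nose sticking out over the disc's edge at one end of the bar, 44 mm from the axis, 20 mm above the deck while up. It turns and sinks with the dial.
- dial (a joint): Angle of the dial, counter-clockwise seen from above: 0 with the pointer along +x of dial_axis, pi/2 along its +y. It turns endlessly both ways and the value goes on counting (not wrapped). It turns stiffly (0.06 N m, a little more while pressed) and stays where it is left.
- plunger (a joint): How far the dial has sunk: 0 up, 0.012 m fully home. It takes about 2.5 N to move and stays where it is left. Away from a keyway a key under the dial stops it hard after about 1 mm; within about 0.04 rad of a keyway it sinks all the way, and is then locked against turning.
- key: The dial's key, out of sight in the box below the deck: a round steel pin 6 mm thick, 18 mm long, lying level under the pointer, 24 mm from the axis (its middle, the origin); it turns and sinks with the dial and takes the force with which the dial is pressed or twisted against the plate that holds the keyways.
- fin_mark (a point): Middle of the target mark, 4 mm above the deck: a long upright fin, 28 mm long (pointing at the axis), 7 mm wide, 9 mm tall, standing on the deck 62 mm from the axis, on one side of the dial or the other.
- stud_mark (a point): Middle of the other mark, 3 mm above the deck: a small round stud, 13 mm in diameter, 6 mm tall, on the side opposite the fin, also 62 mm from the axis.
- cup: clear glass cup, 68 mm wide, 95 mm tall, bystander; origin at the centre of its underside
- remover: mint silicone lens remover, a 56 mm tall stick 26 mm wide at its foot, standing, bystander; origin at the centre of its underside
- travel_bottle: closed translucent travel bottle, 42 mm wide, 105 mm tall, bystander; origin at the centre of its underside
- lens_case: yellow twin lens case, 68 x 32 x 14 mm, bystander; origin at the centre of its underside
- mug: blue ceramic mug, 76 mm wide, 90 mm tall, bystander; origin at the centre of its underside
- solution: white solution bottle, 60 mm wide, 160 mm tall, bystander; origin at the centre of its underside

How it is judged:
By the outcome, as a careful person would: the job done as asked, in the order asked, and still so for the second after the job is handed in, with the robot touching nothing.
It also fails if it takes over 67 s, if anything falls off the work surface, if the arm or the gripper's body presses on something with over 40 N, if the wrist force passes 120 N, or if a joint passes its speed limit or range.

ROBOT

A 7-joint arm with a two-finger parallel gripper is mounted at the origin on the work surface. World frame = base frame: x ahead of the robot, y to its left, z up, the work surface at z = 0. Lengths are in m, angles in rad, forces in N, time in s.
With the tool pointing down it reaches from about 0.425 to 0.925 m from the base axis. Payload 6.8 kg.
Tool frame: the origin (TCP) lies on the centre line of the jaws, within the pads' length; the fingertips stand 19 mm ahead of it and the grasp point (between the pads) is the TCP (bot.tcp_to_tips is the distance from the TCP to the fingertips, in m); x points along the fingers, y is the direction in which the jaws open and shut, and the axes are right-handed (so a half turn about x gives the same grasp; the last joint's range is limited). The gripper opens to 85 mm and grips with 20 to 120 N. Pads are 22 mm wide; open, the fingers measure 114 mm over their backs; the gripper's body (76 mm by 85 mm) begins 54 mm behind the grasp point. The pads swing forward as they close: fully open they stand 13 mm farther back than shut.
Start: joints at [1.139, 0.477, 0.022, 1.555, -0.011, 1.109, -0.083], TCP at [0.215, -0.64, 0.25] pointing down, gripper open.
Joint ranges: [-2.96, 2.96], [-0.34, 2.1], [-1.41, 1.46], [0.24, 2.44], [-1.37, 4.51], [0.17, 1.92], [-2.96, 2.96]. Speed limits (rad/s): [2.39, 2.39, 3.14, 3.14, 3.14, 3.14, 3.14].

INTERFACE

Orientations are given as a unit quaternion [w, x, y, z].
In Python, from station import status, eyes, bot gives the robot as it stands.
- The arm moves only by the tool apply_moves, never from a script. Its arguments are lists of equal length, an entry for each row: "travel": the shift along the tool's x, y, z in cm, a list of three; "turn": the turn, a rotation vector about the tool's x, y, z in rad, a list of three; "grip": the closure, from 0 (fully open) to 1 (shut). In form: {"travel": [[tx, ty, tz], ...], "turn": [[wx, wy, wz], ...], "grip": [grip, ...]}. A call has 1 to 8 rows; each row shifts and turns the pose as measured when the row begins, along the tool's axes as they then stand; what a row does not reach is not made up. A row lasts 1/12 s, in which the tool goes at most 41.7 mm and 7.16 degrees, less where a joint would pass 70% of its speed; a pose out of reach is approached as far as the arm can. A call is refused whole if a number of a shift passes 4.17 or a number of a turn 0.125, either way. A call with a gripper value outside its range is refused whole. The fingers move at their own pace and stop on an object; "newtons" is the grip in N (left out, the last holds). Time passes only in rows, so rows that do not move let the fingers close. It gives the time, the measured TCP pose, the force and the opening at its end, in the units of the state.
- status.get_obs(): the state, without advancing time (a new reading comes with each control period).
- eyes.read_camera(name): name is "side" or "top" or "wrist"; returns the picture (384x512x3 uint8, red, green, blue); there is no depth.
- eyes.calibration(name): a dict with "intrinsics" (3x3 intrinsics, pixels), "xyz" and "attitude" of the camera in the world; the wrist camera has in their place "T_tool_cam" (4x4, takes a point from camera to tool coordinates, whose origin is the TCP and whose axes are the tool frame's). Camera axes: x right, y down, z forward; pixel columns grow to the right and rows downward; lengths in m; the calibration is good to about 2 mm. A picture is of the moment at which its call begins: read the wrist's pose just before it. calibration takes no time and is no camera call.
- bot.hand_in(): hands the job in, once; it reports no verdict.
Trained networks look in the newest picture that a camera, given by its name, has taken for a name from the list of things; names that differ only in an ending like _2 or _b are one class to them, and where a whole thing is asked for, a point or a joint stands for the part that bears it (a point fixed in the world has none). Each returns a list of dicts, best first, with "score" (0 to 1); they miss things now and then, are a little off and sometimes report something else, mostly with a low value. They report only what shows in the picture. A call takes as long as a camera call.
- eyes.masks_of(thing, camera): "region" (384x512 bool, what is visible of it) and "rect" ([left, top, right, bottom] in pixels, round what is visible of it).
The state is a dict: "t": time; "q": joint angles; "joint_vel": joint speeds; "joint_torque": joint torques, N m; "eef_pos": TCP position; "tool_rot": TCP orientation; "contact_force": force on the tool from outside, world axes, zero at the start; "torque": the same for the moment, N m; "gripper_width": opening from 0.0 (shut) to 1.0 (fully open).
Only numpy, scipy, OpenCV 4.12 (cv2) and the standard library are available. Lean on these libraries where they do the work, as an engineer would, in place of code of your own. Each camera call takes 0.05 s, during which the arm holds its last target. There are 200 camera calls.

## Working session

There is one attempt and no reset: what is moved stays moved. The work goes in short steps, Python scripts to look and compute and a tool call to move; the robot and the scene stay as the last step left them, time stands still between calls to the robot, and variables do not carry over. Pictures are saved under pics/ and viewed, about 8 in all and at most 12, crops included, and the job is handed in when it is done.

Besides the shell and the picture viewer there is one more tool, called after "Request:" as a command line: name --argument value ..., lists and objects as JSON in quotes. apply_moves: Moves the arm, as the interface text tells. Its arguments: {"type":"object","properties":{"travel":{"type":"array"},"turn":{"type":"array"},"grip":{"type":"array"},"newtons":{"type":"number"}},"required":["travel","turn","grip"]}

```bash
mkdir -p pics; ls
python3 - <<'E'
from station import status, eyes, bot
import cv2,numpy as np
s=status.get_obs();print({k:np.round(v,3).tolist() for k,v in s.items()})
for n in("top","side"):
    im=eyes.read_camera(n);cv2.imwrite(f"pics/{n}0.png",im[:,:,::-1])
    c=eyes.calibration(n);print(n,{k:np.round(v,4).tolist() for k,v in c.items()})
    for t in("cleaner","grip_bar","fin_mark","stud_mark","pointer_tip","dial","cup","solution","mug","travel_bottle"):
        r=eyes.masks_of(t,n)
        print(t,[(round(x["score"],2),np.round(x["rect"]).tolist()) for x in r[:2]])
print(eyes.calibration("wrist"), bot.tcp_to_tips)
a=cv2.imread("pics/top0.png");b=cv2.imread("pics/side0.png")
cv2.imwrite("pics/both.png",cv2.resize(np.vstack([a,b]),(400,600)))
E
```

```text
pics
{'t': 0.0, 'q': [1.139, 0.478, 0.022, 1.556, -0.011, 1.109, -0.083], 'joint_vel': [0.0, 0.0, 0.001, -0.001, -0.001, 0.001, -0.0], 'joint_torque': [-0.001, -59.646, 1.607, -28.12, 0.012, 0.009, -0.0], 'eef_pos': [0.215, -0.639, 0.249], 'tool_rot': [-0.113, -0.698, -0.115, 0.698], 'contact_force': [-0.554, -0.699, 0.797], 'torque': [0.049, -0.019, 0.011], 'gripper_width': 0.999}
top {'intrinsics': [[350.5809, 0.0, 253.8574], [0.0, 350.5809, 196.2197], [0.0, 0.0, 1.0]], 'xyz': [0.3646, -0.001, 1.0224], 'attitude': [-0.0642, 0.7087, -0.6985, 0.0756]}
cleaner [(0.74, [235.0, 152.0, 315.0, 230.0])]
grip_bar [(0.7, [263.0, 171.0, 289.0, 201.0])]
fin_mark [(0.45, [264.0, 172.0, 289.0, 198.0])]
stud_mark []
pointer_tip [(0.75, [263.0, 169.0, 292.0, 202.0])]
dial [(0.61, [262.0, 173.0, 287.0, 199.0])]
cup [(0.86, [226.0, 128.0, 253.0, 162.0])]
solution [(0.72, [76.0, 164.0, 115.0, 193.0])]
mug [(0.8, [371.0, 142.0, 410.0, 184.0]), (0.74, [263.0, 171.0, 288.0, 198.0])]
travel_bottle [(0.76, [319.0, 186.0, 335.0, 201.0]), (0.2, [214.0, 187.0, 221.0, 197.0])]
side {'intrinsics': [[367.6824, 
[... 488 characters left out ...]
77, [138.0, 314.0, 174.0, 366.0]), (0.62, [240.0, 173.0, 269.0, 193.0])]
mug [(0.85, [254.0, 110.0, 280.0, 144.0])]
travel_bottle [(0.62, [268.0, 140.0, 279.0, 172.0])]
{'intrinsics': array([[279.92050713,   0.        , 260.62271864],
       [  0.        , 279.92050713, 193.93041493],
       [  0.        ,   0.        ,   1.        ]]), 'T_tool_cam': array([[-3.76422768e-05, -3.23687790e-01,  9.46163946e-01,
        -1.22807373e-01],
       [ 9.99999313e-01,  1.09630898e-03,  4.14837285e-04,
         4.33270628e-04],
       [-1.17156580e-03,  9.46163312e-01,  3.23687526e-01,
        -8.41242433e-02],
       [ 0.00000000e+00,  0.00000000e+00,  0.00000000e+00,
         1.00000000e+00]])} 0.019
```

View pics/top0.png

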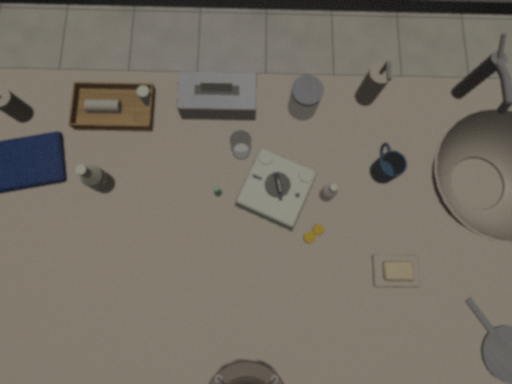

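View pics/side0.png

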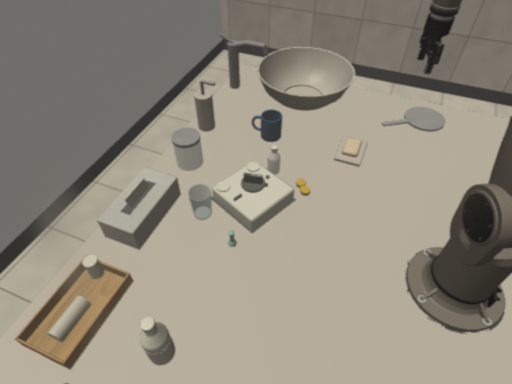

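```bash
cat > h.py <<'E'
from station import status, eyes, bot
import cv2,numpy as np
from scipy.spatial.transform import Rotation as R
def rot(q): return R.from_quat(np.roll(q,-1)).as_matrix()
def pix2w(cam,uv,z,s=None):
    c=eyes.calibration(cam);K=c["intrinsics"]
    if cam=="wrist":
        T=np.eye(4);T[:3,:3]=rot(s["tool_rot"]);T[:3,3]=s["eef_pos"];T=T@c["T_tool_cam"];A,p=T[:3,:3],T[:3,3]
    else: A,p=rot(c["attitude"]),np.array(c["xyz"])
    d=A@np.linalg.solve(K,[uv[0],uv[1],1]);return p+d*(z-p[2])/d[2]
E
python3 - <<'E'
from h import *
for n,(z) in dict(dial=(277,186),fin=(257,177),stud=(297,195),lidL=(265,158),lidR=(306,178),tip=(281,199)).items():
    print(n,np.round(pix2w("top",z,.065 if n!="dial" else .084),3))
a=cv2.imread("pics/top0.png")[145:240,225:325];b=cv2.imread("pics/side0.png")[150:240,205:305]
cv2.imwrite("pics/crop.png",np.hstack([cv2.resize(a,(400,400),interpolation=3),cv2.resize(b,(400,400),interpolation=3)]))
E
```

```text
dial [ 0.583 -0.078  0.084]
fin [ 0.612 -0.023  0.065]
stud [ 0.562 -0.136  0.065]
lidL [ 0.668 -0.046  0.065]
lidR [ 0.612 -0.162  0.065]
tip [ 0.55  -0.091  0.065]
```

View pics/crop.png

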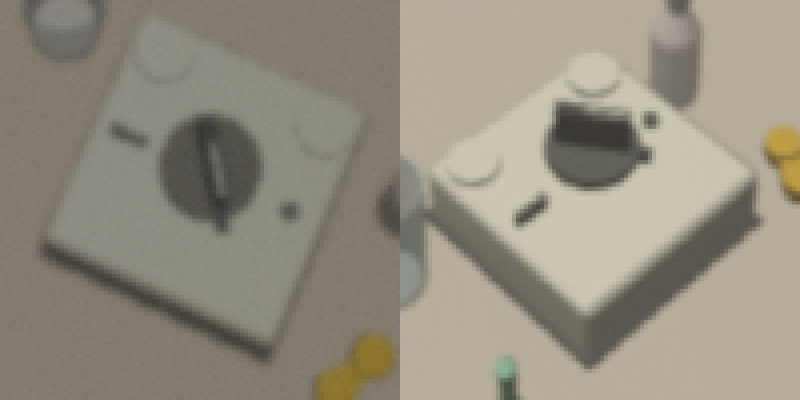

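```bash
cat >> h.py <<'E'
def plan(p,yaw_y):
    s=status.get_obs();M=rot(s["tool_rot"])
    print("t",round(s["t"],2),"q",np.round(s["q"],2),"pos",np.round(s["eef_pos"],4),"F",np.round(s["contact_force"],1),"M",np.round(s["torque"],2),"w",round(s["gripper_width"],3))
    y=np.arctan2(M[1,1],M[0,1]);print("tool y world ang",round(y,3),"axes\n",np.round(M,3))
    # desired down orientation
    for k in(0,np.pi):
        a=yaw_y+k;Y=[np.cos(a),np.sin(a),0];X=[0,0,-1];Md=np.c_[X,Y,np.cross(X,Y)]
        print("turn rotvec",np.round(R.from_matrix(M.T@Md).as_rotvec(),3))
    print("shift cm",np.round(100*M.T@(np.array(p)-s["eef_pos"]),2))
E
python3 - <<'E'
from h import *
c=(pix2w("top",(225+128/4,145+133/4.21),.064)+pix2w("top",(225+289/4,145+210/4.21),.063))/2
f=pix2w("top",(225+128/4,145+133/4.21),.064)
tip=pix2w("top",(225+222/4,145+228/4.21),.08)
fa=np.arctan2(*(f-c)[1::-1]);pa=np.arctan2(*(tip-c)[1::-1])
print(c,np.linalg.norm(f-c),np.linalg.norm((tip-c)[:2]),fa,pa,"cleaner yaw",fa-np.pi/2)
plan([*c[:2],.25],pa+np.pi/2)
E
```

```text
[ 0.58830716 -0.08012554  0.0635    ] 0.06205429897983695 0.042318729099488354 1.1507675522744987 -2.94910610013447 cleaner yaw -0.4200287745203979
t 1.1 q [ 1.14  0.48  0.02  1.56 -0.01  1.11 -0.08] pos [ 0.2148 -0.6399  0.2503] F [ 1.3  0.6 -1.1] M [-0.04 -0.01  0.02] w 1.002
tool y world ang -1.247 axes
 [[ 0.     0.318 -0.948]
 [-0.    -0.948 -0.318]
 [-1.     0.    -0.   ]]
turn rotvec [ 0.131 -0.    -0.   ]
turn rotvec [-3.01  0.   -0.  ]
shift cm [ 3.000e-02 -4.119e+01 -5.322e+01]
```

Request:
apply_moves --travel '[[0,-2.5,-3.2],[0,-2.5,-3.2],[0,-2.5,-3.2],[0,-2.5,-3.2],[0,-2.5,-3.2],[0,-2.5,-3.2],[0,-2.5,-3.2],[0,-2.5,-3.2]]' --turn '[[0,0,0],[0,0,0],[0,0,0],[0,0,0],[0,0,0],[0,0,0],[0,0,0],[0,0,0]]' --grip '[0,0,0,0,0,0,0,0]'

```text
t: 1.77
eef_pos: [0.3917, -0.3708, 0.2486]
tool_rot: [-0.109, -0.697, -0.104, 0.701]
contact_force: [1.8, 0.5, -0.2]
gripper_width: 1.003
```

```bash
python3 -c "
from h import *
plan([.588,-.08,.25],-1.378)"
```

```text
t 1.77 q [ 0.72  0.26 -0.1   1.88  0.04  1.   -0.66] pos [ 0.3917 -0.3708  0.2486] F [ 1.8  0.5 -0.2] M [-0.03 -0.09  0.01] w 1.003
tool y world ang -1.268 axes
 [[-0.003  0.298 -0.954]
 [-0.008 -0.954 -0.298]
 [-1.     0.007  0.005]]
turn rotvec [ 0.11   0.005 -0.007]
turn rotvec [-3.031  0.01   0.008]
shift cm [ -0.44 -21.9  -27.41]
```

Request:
apply_moves --travel '[[0,-2.5,-3.2],[0,-2.5,-3.2],[0,-2.5,-3.2],[0,-2.5,-3.2],[0,-2.5,-3.2],[0,-2.5,-3.2],[0,-2.5,-3.2],[0,-2.5,-3.2]]' --turn '[[0,0,0],[0,0,0],[0,0,0],[0,0,0],[0,0,0],[0,0,0],[0,0,0],[0,0,0]]' --grip '[0,0,0,0,0,0,0,0]'

```text
t: 2.43
eef_pos: [0.5796, -0.0953, 0.2488]
tool_rot: [0.11, 0.699, 0.102, -0.699]
contact_force: [1.2, -0.5, -0.1]
gripper_width: 1.002
```

```bash
python3 -c "
from h import *
plan([.588,-.08,.25],-1.378)"
```

```text
t 2.43 q [ 0.25  0.35 -0.26  1.76  0.11  1.04 -1.31] pos [ 0.5796 -0.0953  0.2488] F [ 1.2 -0.5 -0.1] M [-0.03 -0.06 -0.02] w 1.002
tool y world ang -1.27 axes
 [[ 0.002  0.297 -0.955]
 [-0.011 -0.955 -0.297]
 [-1.     0.011  0.001]]
turn rotvec [ 0.108  0.001 -0.011]
turn rotvec [-3.033e+00  1.700e-02  1.000e-03]
shift cm [-0.14 -1.21 -1.26]
```

Request:
apply_moves --travel '[[0,-0.6,-0.6],[0,-0.6,-0.6],[0,0,0]]' --turn '[[0.055,0,-0.006],[0.055,0,-0.005],[0,0,0]]' --grip '[0,0,0]'

```text
t: 2.68
eef_pos: [0.5933, -0.0663, 0.2491]
tool_rot: [0.07, 0.705, 0.074, -0.702]
contact_force: [-0.3, 0.2, -0.5]
gripper_width: 1.001
```

Run:
```python
from h import *
plan([.588,-.08,.25],-1.378)
s=status.get_obs();im=eyes.read_camera("wrist");np.save("w1.npy",im);import pickle;pickle.dump(s,open("w1.pkl","wb"))
cv2.imwrite("pics/w1.png",im[:,:,::-1])
for t in("grip_bar","fin_mark","stud_mark","pointer_tip","dial"):
    print(t,[(round(x["score"],2),np.round(x["rect"]).tolist()) for x in eyes.masks_of(t,"wrist")[:2]])
```

```text
t 2.68 q [ 0.21  0.36 -0.25  1.74  0.1   1.05 -1.44] pos [ 0.5933 -0.0663  0.2491] F [-0.3  0.2 -0.5] M [0.   0.02 0.07] w 1.001
tool y world ang -1.367 axes
 [[ 0.003  0.202 -0.979]
 [ 0.006 -0.979 -0.202]
 [-1.    -0.005 -0.004]]
turn rotvec [ 0.011 -0.004  0.005]
turn rotvec [-3.131 -0.008 -0.007]
shift cm [-0.1   1.23  0.8 ]
grip_bar [(0.87, [238.0, 154.0, 303.0, 220.0])]
fin_mark [(0.61, [212.0, 141.0, 235.0, 160.0]), (0.4, [480.0, 143.0, 512.0, 203.0])]
stud_mark [(0.55, [305.0, 202.0, 315.0, 220.0]), (0.52, [166.0, 62.0, 374.0, 268.0])]
pointer_tip [(0.62, [237.0, 154.0, 305.0, 225.0])]
dial [(0.75, [238.0, 149.0, 302.0, 220.0])]
```

View pics/w1.png

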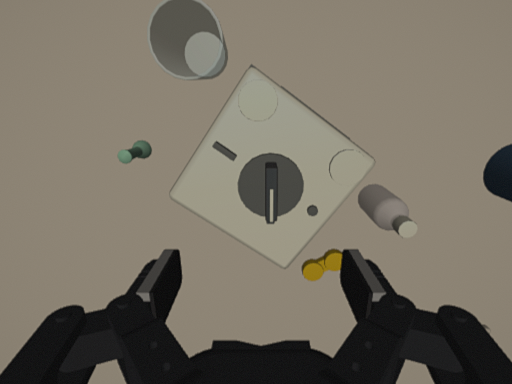

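Run:
```python
from h import *
import pickle;s=pickle.load(open("w1.pkl","rb"))
P=lambda u,z:pix2w("wrist",u,z,s)
f=P((224.5,151),.066);st=P((312.5,211),.065);tip=P((271,222),.081);d=P((270.5,184.5),.083)
b=P((271.5,164),.114);e=P((271.3,190),.114)
c=(f+st)/2
for n,v in dict(f=f,st=st,tip=tip,d=d,c=c,bfar=b,e=e).items():print(n,np.round(v,4))
ang=lambda v:np.arctan2(v[1],v[0])
print(np.linalg.norm(f[:2]-c[:2]),"fin",ang(f-c),"tip",ang(tip-c),np.linalg.norm((tip-c)[:2]),"tip/d",ang(tip-d),"bar",ang(e-b))
plan([*c[:2],.25],-1.378+np.pi)
```

```text
f [ 0.6146 -0.0208  0.066 ]
st [ 0.5653 -0.1342  0.065 ]
tip [ 0.5484 -0.0872  0.081 ]
d [ 0.5923 -0.077   0.083 ]
c [ 0.59   -0.0775  0.0655]
bfar [ 0.621  -0.0707  0.114 ]
e [ 0.5959 -0.0761  0.114 ]
0.06178776510770067 fin 1.1610422151460655 tip -2.9120309782964826 0.04269565507702392 tip/d -2.9119692570197167 bar -2.9322292778264214
t 2.98 q [ 0.21  0.36 -0.25  1.74  0.1   1.05 -1.44] pos [ 0.5915 -0.0717  0.2491] F [ 0.1  0.3 -0.6] M [ 0.01 -0.03 -0.03] w 0.999
tool y world ang -1.372 axes
 [[ 0.002  0.198 -0.98 ]
 [ 0.003 -0.98  -0.198]
 [-1.    -0.003 -0.003]]
turn rotvec [-3.135 -0.004 -0.004]
turn rotvec [ 0.006 -0.003  0.003]
shift cm [-0.1   0.54  0.26]
```

Request:
apply_moves --travel '[[0,0,0],[0,0,0],[0,0,0],[0,0,0],[0,0,0],[0,0,0],[0,0,0],[0,0,0]]' --turn '[[-0.12,0,0],[-0.12,0,0],[-0.12,0,0],[-0.12,0,0],[-0.12,0,0],[-0.12,0,0],[-0.12,0,0],[-0.12,0,0]]' --grip '[0,0,0,0,0,0,0,0]'

```text
t: 3.65
eef_pos: [0.5881, -0.0821, 0.2499]
tool_rot: [0.398, 0.585, 0.396, -0.585]
contact_force: [0.5, -0.2, 0.8]
gripper_width: 1.001
```

Request:
apply_moves --travel '[[0,0,0],[0,0,0],[0,0,0],[0,0,0],[0,0,0],[0,0,0],[0,0,0],[0,0,0]]' --turn '[[-0.12,0,0],[-0.12,0,0],[-0.12,0,0],[-0.12,0,0],[-0.12,0,0],[-0.12,0,0],[-0.12,0,0],[-0.12,0,0]]' --grip '[0,0,0,0,0,0,0,0]'

```text
t: 4.32
eef_pos: [0.5844, -0.0936, 0.2505]
tool_rot: [0.63, 0.322, 0.627, -0.326]
contact_force: [-1.2, 0.2, -0.4]
gripper_width: 0.999
```

Request:
apply_moves --travel '[[0,0,0],[0,0,0],[0,0,0],[0,0,0],[0,0,0],[0,0,0],[0,0,0],[0,0,0]]' --turn '[[-0.12,0,0],[-0.12,0,0],[-0.12,0,0],[-0.12,0,0],[-0.12,0,0],[-0.12,0,0],[-0.12,0,0],[-0.12,0,0]]' --grip '[0,0,0,0,0,0,0,0]'

```text
t: 4.98
eef_pos: [0.5805, -0.1054, 0.2508]
tool_rot: [0.707, -0.022, 0.707, 0.011]
contact_force: [0.2, -0.2, -0.4]
gripper_width: 1.004
```

```bash
python3 -c "
from h import *
plan([.588,-.08,.20],-1.378)"
```

```text
t 4.98 q [ 0.69  0.46 -0.83  1.72  0.39  1.13  1.36] pos [ 0.5805 -0.1054  0.2508] F [ 0.2 -0.2 -0.4] M [ 0.03 -0.01 -0.01] w 1.004
tool y world ang 1.617 axes
 [[-0.    -0.047  0.999]
 [-0.015  0.999  0.047]
 [-1.    -0.015 -0.001]]
turn rotvec [2.995 0.022 0.003]
turn rotvec [-0.146 -0.002  0.015]
shift cm [5.04 2.58 0.87]
```

Request:
apply_moves --travel '[[1.6,0.9,0.3],[1.6,0.9,0.3],[1.6,0.8,0.3],[0,0,0],[0,0,0]]' --turn '[[-0.08,0,0.008],[-0.08,0,0.007],[0,0,0],[0,0,0],[0,0,0]]' --grip '[0,0,0,0,0]'

```text
t: 5.4
eef_pos: [0.5851, -0.0865, 0.202]
tool_rot: [0.703, -0.077, 0.704, 0.074]
contact_force: [0.4, -0.2, 0.8]
gripper_width: 0.999
```

Run:
```python
from h import *
plan([.589,-.079,.2],1.782)
s=status.get_obs();im=eyes.read_camera("wrist");import pickle;pickle.dump(s,open("w2.pkl","wb"))
cv2.imwrite("pics/w2.png",cv2.resize(im[:,:,::-1],(768,576),interpolation=2))
plan([.589,-.079,.2],1.782)
```

```text
t 5.4 q [ 0.67  0.53 -0.84  1.77  0.45  1.06  1.44] pos [ 0.5851 -0.0865  0.202 ] F [ 0.4 -0.2  0.8] M [-0.03  0.   -0.09] w 0.999
tool y world ang 1.784 axes
 [[-0.001 -0.211  0.977]
 [-0.004  0.977  0.211]
 [-1.    -0.004 -0.002]]
turn rotvec [ 0.002 -0.002  0.004]
turn rotvec [-3.14e+00 -6.00e-03 -3.00e-03]
shift cm [0.19 0.66 0.54]
t 5.45 q [ 0.67  0.53 -0.84  1.77  0.45  1.06  1.44] pos [ 0.5849 -0.0866  0.2019] F [-0.6 -0.1 -0.4] M [-0.   -0.01 -0.03] w 0.998
tool y world ang 1.783 axes
 [[-0.001 -0.211  0.978]
 [-0.004  0.978  0.211]
 [-1.    -0.004 -0.002]]
turn rotvec [ 0.001 -0.002  0.004]
turn rotvec [-3.14  -0.006 -0.004]
shift cm [0.19 0.66 0.56]
```

View pics/w2.png

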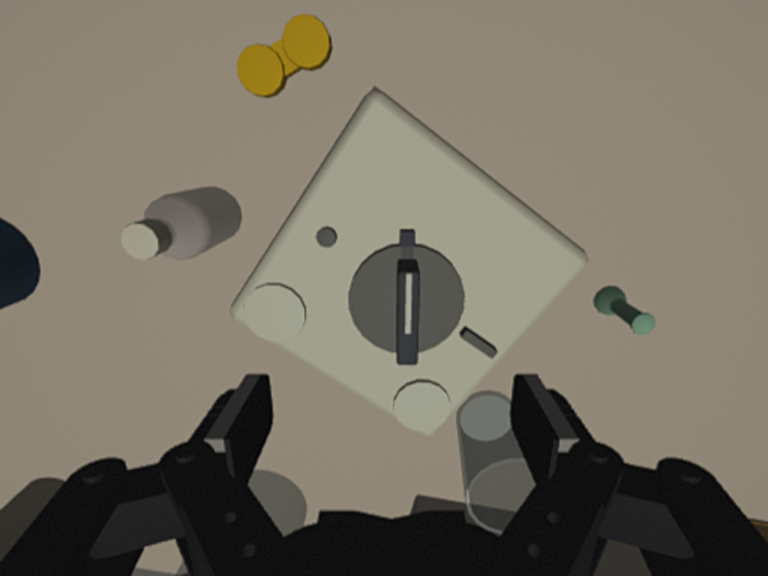

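Run:
```python
from h import *
import pickle;s=pickle.load(open("w2.pkl","rb"))
P=lambda u,z:pix2w("wrist",(u[0]/1.5,u[1]/1.5),z,s)
f=P((479,341),.067);st=P((327,236.5),.065);tip=P((407,232),.081);d=P((406.5,298.5),.084)
b=P((408.5,336),.114);e=P((408.3,268),.114)
c=(f+st)/2
for n,v in dict(f=f,st=st,tip=tip,d=d,c=c,bfar=b,e=e).items():print(n,np.round(v,4))
ang=lambda v:np.arctan2(v[1],v[0])
print(np.linalg.norm(f[:2]-c[:2]),"fin",ang(f-c),"tip",ang(tip-c),np.linalg.norm((tip-c)[:2]),"tip/d",ang(tip-d),"bar",ang(e-b))
plan([*((c+d)/2)[:2],.115],1.79)
```

```text
f [ 0.6127 -0.0205  0.067 ]
st [ 0.5645 -0.1329  0.065 ]
tip [ 0.5481 -0.0857  0.081 ]
d [ 0.5875 -0.0771  0.084 ]
c [ 0.5886 -0.0767  0.066 ]
bfar [ 0.5983 -0.0744  0.114 ]
e [ 0.5605 -0.0833  0.114 ]
0.06115558581317787 fin 1.1656320966435814 tip -2.921370457498182 0.0414354323175261 tip/d -2.925220635099061 bar -2.911423126909237
t 5.45 q [ 0.67  0.53 -0.84  1.77  0.45  1.06  1.44] pos [ 0.5849 -0.0866  0.2019] F [-0.6 -0.1 -0.4] M [-0.   -0.01 -0.03] w 0.998
tool y world ang 1.783 axes
 [[-0.001 -0.211  0.978]
 [-0.004  0.978  0.211]
 [-1.    -0.004 -0.002]]
turn rotvec [-0.007 -0.002  0.004]
turn rotvec [3.135 0.006 0.004]
shift cm [8.69 0.92 0.53]
```

Request:
apply_moves --travel '[[0,0.85,0.6],[2.5,0,0],[2.5,0,0],[2,0,0],[0,0,0],[0,0,0]]' --turn '[[-0.003,0,0.004],[0,0,0],[0,0,0],[0,0,0],[0,0,0],[0,0,0]]' --grip '[0,0,0,0,0,0]'

```text
t: 5.95
eef_pos: [0.5948, -0.078, 0.1374]
tool_rot: [0.707, -0.075, 0.7, 0.073]
contact_force: [0.5, 0.8, 0.3]
gripper_width: 0.996
```

```bash
python3 -c "
from h import *
plan([.5887,-.0775,.108],1.79)"
```

```text
t 5.95 q [ 0.61  0.61 -0.79  1.81  0.53  0.94  1.37] pos [ 0.5948 -0.078   0.1374] F [0.5 0.8 0.3] M [-0.01 -0.01 -0.03] w 0.996
tool y world ang 1.78 axes
 [[ 0.01  -0.208  0.978]
 [-0.003  0.978  0.208]
 [-1.    -0.005  0.009]]
turn rotvec [-0.01   0.009  0.005]
turn rotvec [ 3.132  0.008 -0.014]
shift cm [ 2.93  0.19 -0.61]
```

Request:
apply_moves --travel '[[0.6,0.15,-0.55],[0,0,0],[0.9,0,0],[0.9,0,0],[0.5,0,0],[0,0,0]]' --turn '[[-0.008,0.009,0.005],[0,0,0],[0,0,0],[0,0,0],[0,0,0],[0,0,0]]' --grip '[0,0,0,0,0,0]'

```text
t: 6.45
eef_pos: [0.5921, -0.0778, 0.1116]
tool_rot: [0.705, -0.077, 0.7, 0.076]
contact_force: [-0.8, -0.3, -0.3]
gripper_width: 0.998
```

```bash
python3 -c "
from h import *
plan([.5887,-.0775,.108],1.79)"
```

```text
t 6.45 q [ 0.6   0.64 -0.77  1.83  0.56  0.9   1.35] pos [ 0.5921 -0.0778  0.1116] F [-0.8 -0.3 -0.3] M [-0.04  0.03 -0.  ] w 0.998
tool y world ang 1.788 axes
 [[ 0.007 -0.215  0.977]
 [-0.001  0.977  0.215]
 [-1.    -0.003  0.007]]
turn rotvec [-0.002  0.007  0.003]
turn rotvec [ 3.139  0.004 -0.011]
shift cm [ 0.36  0.11 -0.33]
```

Request:
apply_moves --travel '[[0.25,0.1,-0.35],[0.05,0,0],[0,0,0],[0,0,0],[0,0,0],[0,0,0],[0,0,0],[0,0,0]]' --turn '[[0,0.007,0.003],[0,0,0],[0,0,0],[0,0,0],[0,0,0],[0,0,0],[0,0,0],[0,0,0]]' --grip '[0,0.3,0.6,0.8,0.9,1,1,1]' --newtons 40

```text
t: 7.12
eef_pos: [0.5882, -0.0772, 0.1084]
tool_rot: [0.703, -0.076, 0.703, 0.077]
contact_force: [-0.4, 0.6, -2.0]
gripper_width: 0.135
```

```bash
python3 -c "
from h import *
plan([.5887,-.0775,.108],1.79)"
```

```text
t 7.12 q [ 0.6   0.64 -0.77  1.83  0.56  0.9   1.35] pos [ 0.5882 -0.0772  0.1084] F [-0.4  0.6 -2. ] M [ 0.2   0.05 -0.03] w 0.135
tool y world ang 1.788 axes
 [[-0.001 -0.215  0.977]
 [ 0.001  0.977  0.215]
 [-1.     0.001 -0.001]]
turn rotvec [-0.002 -0.001 -0.001]
turn rotvec [ 3.139e+00 -2.000e-03  1.000e-03]
shift cm [ 0.04 -0.04  0.04]
```

Request:
apply_moves --travel '[[0,0,0],[0,0,0],[0,0,0],[0,0,0]]' --turn '[[0.08,0,0],[0.08,0,0],[0.08,0,0],[0.08,0,0]]' --grip '[1,1,1,1]'

```text
t: 7.45
eef_pos: [0.5882, -0.0768, 0.1084]
tool_rot: [0.706, 0.041, 0.706, -0.039]
contact_force: [-0.0, -0.0, -1.0]
gripper_width: 0.134
```

```bash
python3 -c "
from h import *
plan([.5887,-.0775,.108],1.163-np.pi/2)"
```

```text
t 7.45 q [ 0.55  0.61 -0.7   1.83  0.5   0.88  1.06] pos [ 0.5882 -0.0768  0.1084] F [-0. -0. -1.] M [ 0.02 -0.    0.08] w 0.134
tool y world ang 1.458 axes
 [[-0.001  0.113  0.994]
 [ 0.002  0.994 -0.113]
 [-1.     0.002 -0.001]]
turn rotvec [ 1.865 -0.003 -0.   ]
turn rotvec [-1.276  0.    -0.002]
shift cm [ 0.04 -0.06  0.06]
```

Request:
apply_moves --travel '[[0,0,0],[0,0,0],[0,0,0],[0,0,0],[0,0,0],[0,0,0],[0,0,0],[0,0,0]]' --turn '[[0.11,0,0],[0.11,0,0],[0.11,0,0],[0.11,0,0],[0.11,0,0],[0.11,0,0],[0.11,0,0],[0.11,0,0]]' --grip '[1,1,1,1,1,1,1,1]'

```text
t: 8.12
eef_pos: [0.5886, -0.076, 0.1084]
tool_rot: [0.615, 0.35, 0.615, -0.348]
contact_force: [0.2, -0.0, -2.9]
gripper_width: 0.13
```

```bash
python3 -c "
from h import *
plan([.5882,-.0771,.1084],1.163-np.pi/2)"
```

```text
t 8.12 q [ 0.39  0.56 -0.49  1.85  0.34  0.82  0.27] pos [ 0.5886 -0.076   0.1084] F [ 0.2 -0.  -2.9] M [-0.09 -0.15  0.07] w 0.13
tool y world ang 0.537 axes
 [[ 0.001  0.859  0.512]
 [ 0.003  0.512 -0.859]
 [-1.     0.002 -0.002]]
turn rotvec [ 0.945 -0.003 -0.001]
turn rotvec [-2.197e+00  1.000e-03 -3.000e-03]
shift cm [-0.   -0.09  0.07]
```

Request:
apply_moves --travel '[[0,-0.05,0.05],[0,0,0],[0,0,0],[0,0,0],[0,0,0],[0,0,0],[0,0,0],[0,0,0]]' --turn '[[0.12,0,0],[0.12,0,0],[0.12,0,0],[0.12,0,0],[0.12,0,0],[0.12,0,0],[0.12,0,0],[0.1,0,0]]' --grip '[1,1,1,1,1,1,1,1]'

```text
t: 8.78
eef_pos: [0.5895, -0.0759, 0.1084]
tool_rot: [0.378, 0.599, 0.378, -0.596]
contact_force: [0.9, 0.6, -2.0]
gripper_width: 0.13
```

Run:
```python
from h import *
plan([.5882,-.0771,.1084],1.163-np.pi/2)
im=eyes.read_camera("wrist");cv2.imwrite("pics/w3.png",im[:,:,::-1])
```

```text
t 8.78 q [ 0.21  0.52 -0.25  1.86  0.17  0.78 -0.57] pos [ 0.5895 -0.0759  0.1084] F [ 0.9  0.6 -2. ] M [-0.1  -0.07  0.11] w 0.13
tool y world ang -0.444 axes
 [[ 0.004  0.903 -0.43 ]
 [ 0.003 -0.43  -0.903]
 [-1.     0.002 -0.004]]
turn rotvec [-0.036 -0.004 -0.002]
turn rotvec [ 3.105e+00 -3.000e-03  6.000e-03]
shift cm [-0.   -0.06  0.16]
```

View pics/w3.png

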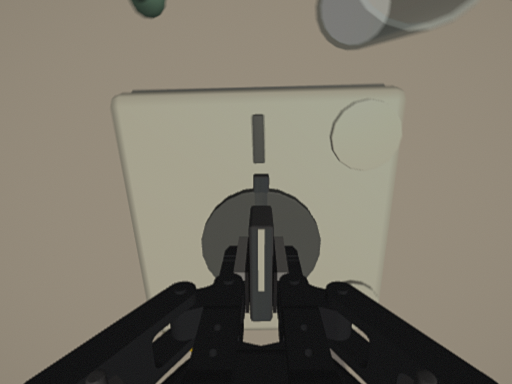

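Request:
apply_moves --travel '[[0.05,0,0],[0.05,0,0]]' --turn '[[0,0,0],[0,0,0]]' --grip '[1,1]'

```text
t: 9.0
eef_pos: [0.5895, -0.0759, 0.1077]
tool_rot: [0.378, 0.599, 0.377, -0.596]
contact_force: [-0.2, 0.3, 2.1]
gripper_width: 0.128
```

Request:
apply_moves --travel '[[0.05,0,0],[0.05,0,0]]' --turn '[[0,0,0],[0,0,0]]' --grip '[1,1]'

```text
t: 9.17
eef_pos: [0.5896, -0.076, 0.1074]
tool_rot: [0.379, 0.599, 0.379, -0.596]
contact_force: [-2.7, -0.6, 7.2]
gripper_width: 0.132
```

Request:
apply_moves --travel '[[0.05,0,0],[0.05,0,0],[0.05,0,0]]' --turn '[[0.025,0,0],[0.025,0,0],[0.025,0,0]]' --grip '[1,1,1]'

```text
t: 9.42
eef_pos: [0.5896, -0.076, 0.1074]
tool_rot: [0.357, 0.612, 0.357, -0.609]
contact_force: [-2.0, -0.9, 5.9]
gripper_width: 0.136
```

```bash
python3 -c "
from h import *
plan([.5886,-.0771,.1084],1.163-np.pi/2)"
```

```text
t 9.42 q [ 0.2   0.52 -0.23  1.86  0.16  0.77 -0.63] pos [ 0.5896 -0.076   0.1074] F [-2.  -0.9  5.9] M [-0.05  0.54  0.1 ] w 0.136
tool y world ang -0.511 axes
 [[ 0.004  0.872 -0.489]
 [ 0.002 -0.489 -0.872]
 [-1.     0.002 -0.004]]
turn rotvec [-0.104 -0.004 -0.003]
turn rotvec [ 3.038 -0.004  0.005]
shift cm [-0.1  -0.03  0.14]
```

Request:
apply_moves --travel '[[0.05,0,0],[0.05,0,0],[0.05,0,0]]' --turn '[[0.025,0,0],[0.025,0,0],[0.01,0,0]]' --grip '[1,1,1]'

```text
t: 9.67
eef_pos: [0.5896, -0.076, 0.1074]
tool_rot: [0.34, 0.622, 0.34, -0.619]
contact_force: [-2.2, 0.7, 5.4]
gripper_width: 0.131
```

Request:
apply_moves --travel '[[0.05,0,0],[0.05,0,0],[0.05,0,0]]' --turn '[[0.025,0,0],[0.025,0,0],[0.01,0,0]]' --grip '[1,1,1]'

```text
t: 9.92
eef_pos: [0.5897, -0.076, 0.1075]
tool_rot: [0.322, 0.631, 0.322, -0.628]
contact_force: [-2.7, -0.3, 5.6]
gripper_width: 0.131
```

Request:
apply_moves --travel '[[0.05,0,0],[0.05,0,0],[0.05,0,0]]' --turn '[[0.025,0,0],[0.025,0,0],[0.01,0,0]]' --grip '[1,1,1]'

```text
t: 10.17
eef_pos: [0.5897, -0.0761, 0.1074]
tool_rot: [0.304, 0.64, 0.304, -0.637]
contact_force: [-1.2, -0.4, 6.5]
gripper_width: 0.13
```

Request:
apply_moves --travel '[[0.05,0,0],[0.05,0,0],[0.05,0,0]]' --turn '[[0.025,0,0],[0.025,0,0],[0.01,0,0]]' --grip '[1,1,1]'

```text
t: 10.42
eef_pos: [0.5897, -0.0761, 0.1074]
tool_rot: [0.285, 0.649, 0.286, -0.645]
contact_force: [-1.4, -1.1, 5.5]
gripper_width: 0.132
```

```bash
python3 -c "
from h import *
plan([.5886,-.0771,.1084],1.163-np.pi/2)"
```

```text
t 10.42 q [ 0.16  0.52 -0.18  1.86  0.12  0.76 -0.82] pos [ 0.5897 -0.0761  0.1074] F [-1.4 -1.1  5.5] M [-0.01  0.58  0.05] w 0.132
tool y world ang -0.74 axes
 [[ 0.005  0.739 -0.674]
 [ 0.003 -0.674 -0.739]
 [-1.     0.002 -0.006]]
turn rotvec [-0.332 -0.005 -0.003]
turn rotvec [ 2.81  -0.004  0.007]
shift cm [-0.1  -0.02  0.15]
```

Request:
apply_moves --travel '[[-0.05,0,0.1],[0,0,0],[0,0,0],[0,0,0],[0,0,0],[0,0,0]]' --turn '[[0,0,0],[-0.1,0,0],[-0.1,0,0],[-0.1,0,0],[-0.1,0,0],[0,0,0]]' --grip '[1,1,1,1,1,1]'

```text
t: 10.92
eef_pos: [0.5893, -0.076, 0.108]
tool_rot: [0.416, 0.574, 0.416, -0.569]
contact_force: [-0.0, -0.6, 1.0]
gripper_width: 0.133
```

```bash
python3 -c "
from h import *
plan([.5886,-.0771,.1084],1.163-np.pi/2)"
```

```text
t 10.92 q [ 0.24  0.53 -0.28  1.86  0.2   0.78 -0.46] pos [ 0.5893 -0.076   0.108 ] F [-0.  -0.6  1. ] M [-0.07  0.12 -0.  ] w 0.133
tool y world ang -0.311 axes
 [[ 0.006  0.952 -0.306]
 [ 0.005 -0.306 -0.952]
 [-1.     0.004 -0.006]]
turn rotvec [ 0.096 -0.007 -0.004]
turn rotvec [-3.045  0.006 -0.01 ]
shift cm [-0.04 -0.03  0.13]
```

Now 0.10 rad before the fin; press and feel counter-clockwise.

Request:
apply_moves --travel '[[0.05,0,0],[0.05,0,0],[0.05,0,0]]' --turn '[[0,0,0],[-0.01,0,0],[-0.02,0,0]]' --grip '[1,1,1]'

```text
t: 11.17
eef_pos: [0.5893, -0.076, 0.1066]
tool_rot: [0.424, 0.569, 0.424, -0.563]
contact_force: [-0.1, 0.2, 1.5]
gripper_width: 0.126
```

Request:
apply_moves --travel '[[0.05,0,0],[0.05,0,0],[0.05,0,0]]' --turn '[[0,0,0],[0,0,0],[0,0,0]]' --grip '[1,1,1]'

```text
t: 11.42
eef_pos: [0.5892, -0.076, 0.1052]
tool_rot: [0.423, 0.569, 0.424, -0.563]
contact_force: [-2.3, 0.1, 5.0]
gripper_width: 0.129
```

Request:
apply_moves --travel '[[0.05,0,0],[0.05,0,0],[0.05,0,0]]' --turn '[[0,0,0],[0,0,0],[0,0,0]]' --grip '[1,1,1]'

```text
t: 11.67
eef_pos: [0.5893, -0.076, 0.1045]
tool_rot: [0.424, 0.569, 0.423, -0.564]
contact_force: [-1.4, 0.3, 5.4]
gripper_width: 0.126
```

Request:
apply_moves --travel '[[0.05,0,0],[0.05,0,0],[0.05,0,0]]' --turn '[[0,0,0],[-0.005,0,0],[0,0,0]]' --grip '[1,1,1]'

```text
t: 11.92
eef_pos: [0.5893, -0.076, 0.1039]
tool_rot: [0.425, 0.568, 0.425, -0.563]
contact_force: [-1.6, -0.3, 5.0]
gripper_width: 0.13
```

```bash
python3 -c "
from h import *
plan([.5886,-.0771,.1084],1.163-np.pi/2)"
```

```text
t 11.92 q [ 0.24  0.53 -0.29  1.86  0.2   0.77 -0.43] pos [ 0.5893 -0.076   0.1039] F [-1.6 -0.3  5. ] M [0.05 0.57 0.13] w 0.13
tool y world ang -0.281 axes
 [[ 0.006  0.961 -0.278]
 [ 0.003 -0.278 -0.961]
 [-1.     0.005 -0.005]]
turn rotvec [ 0.127 -0.005 -0.004]
turn rotvec [-3.015  0.007 -0.008]
shift cm [-0.45 -0.03  0.13]
```

Request:
apply_moves --travel '[[0.07,0,0],[0.07,0,0],[0.07,0,0],[0.07,0,0]]' --turn '[[0,0,0],[0,0,0],[0,0,0],[0,0,0]]' --grip '[1,1,1,1]'

```text
t: 12.25
eef_pos: [0.5893, -0.076, 0.1021]
tool_rot: [0.426, 0.567, 0.424, -0.563]
contact_force: [-1.3, 0.1, 5.6]
gripper_width: 0.131
```

Run:
```python
from h import *
plan([.5886,-.0771,.1084],1.163-np.pi/2)
im=eyes.read_camera("wrist");cv2.imwrite("pics/w4.png",im[:,:,::-1])
```

```text
t 12.25 q [ 0.24  0.54 -0.29  1.86  0.21  0.77 -0.43] pos [ 0.5893 -0.076   0.1021] F [-1.3  0.1  5.6] M [-0.01  0.57  0.08] w 0.131
tool y world ang -0.281 axes
 [[ 0.006  0.961 -0.278]
 [ 0.002 -0.278 -0.961]
 [-1.     0.005 -0.004]]
turn rotvec [ 0.126 -0.004 -0.005]
turn rotvec [-3.015  0.007 -0.006]
shift cm [-0.63 -0.03  0.13]
```

View pics/w4.png

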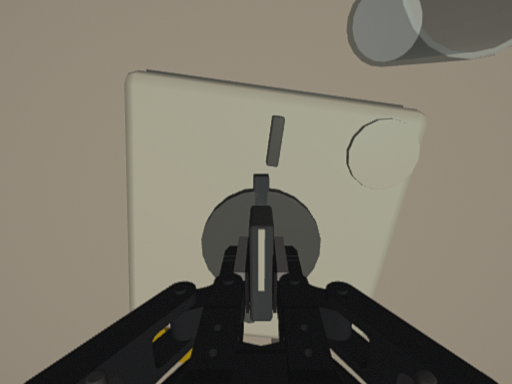

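Request:
apply_moves --travel '[[0.08,0,0],[0.08,0,0],[0.08,0,0],[0.08,0,0],[0.08,0,0],[0.08,0,0],[0.08,0,0]]' --turn '[[0,0,0],[0,0,0],[0,0,0],[0,0,0],[0,0,0],[0,0,0],[0,0,0]]' --grip '[1,1,1,1,1,1,1]'

```text
t: 12.88
eef_pos: [0.5893, -0.0759, 0.0975]
tool_rot: [0.426, 0.567, 0.424, -0.563]
contact_force: [-1.6, -0.4, 5.8]
gripper_width: 0.131
```

Request:
apply_moves --travel '[[0.06,0,0],[0.06,0,0],[0.06,0,0]]' --turn '[[0,0,0],[0,0,0],[0,0,0]]' --grip '[1,1,1]'

```text
t: 13.13
eef_pos: [0.5893, -0.0759, 0.0963]
tool_rot: [0.426, 0.567, 0.424, -0.563]
contact_force: [-3.2, -0.3, 9.7]
gripper_width: 0.133
```

Request:
apply_moves --travel '[[0.06,0,0],[0.06,0,0]]' --turn '[[0,0,0],[0,0,0]]' --grip '[1,1]'

```text
t: 13.3
eef_pos: [0.5893, -0.0759, 0.0962]
tool_rot: [0.426, 0.567, 0.424, -0.564]
contact_force: [-3.7, 0.0, 9.9]
gripper_width: 0.13
```

Request:
apply_moves --travel '[[0.01,0,0],[0.02,0,0],[0.02,0,0],[0,0,0],[0,0,0],[0,0,0],[0,0,0],[0,0,0]]' --turn '[[0,0,0],[0,0,0],[0,0,0],[0,0,0],[0,0,0],[0,0,0],[0,0,0],[0,0,0]]' --grip '[1,0.8,0.6,0.4,0.2,0,0,0]'

```text
t: 13.97
eef_pos: [0.5892, -0.0757, 0.0943]
tool_rot: [0.426, 0.567, 0.424, -0.564]
contact_force: [-0.1, -0.4, -0.1]
gripper_width: 0.997
```

Request:
apply_moves --travel '[[-1.5,0,0],[-2.5,0,0],[-2.5,0,0],[-2.5,0,0],[-2.5,0,0],[0,0,0],[0,0,0]]' --turn '[[0,0,0],[0,0,0],[0,0,0],[0,0,0],[0,0,0],[0,0,0],[0,0,0]]' --grip '[0,0,0,0,0,0,0]'

```text
t: 14.55
eef_pos: [0.5873, -0.0756, 0.2125]
tool_rot: [0.424, 0.566, 0.425, -0.565]
contact_force: [0.6, 1.0, -0.2]
gripper_width: 1.0
```

Run:
```python
from h import *
plan([.5886,-.0771,.2],1.163-np.pi/2)
im=eyes.read_camera("wrist");a=im[:,:,::-1];s=eyes.read_camera("side")[:,:,::-1]
cv2.imwrite("pics/w5.png",np.hstack([cv2.resize(a,(400,300)),cv2.resize(s[130:250,175:335],(400,300),interpolation=2)]))
```

```text
t 14.55 q [ 0.27  0.4  -0.32  1.78  0.14  0.98 -0.39] pos [ 0.5873 -0.0756  0.2125] F [ 0.6  1.  -0.2] M [-0.02  0.08 -0.01] w 1.0
tool y world ang -0.283 axes
 [[ 0.001  0.96  -0.279]
 [ 0.001 -0.279 -0.96 ]
 [-1.     0.001 -0.002]]
turn rotvec [ 0.125 -0.002 -0.001]
turn rotvec [-3.016e+00  1.000e-03 -2.000e-03]
shift cm [1.25 0.17 0.11]
```

View pics/w5.png

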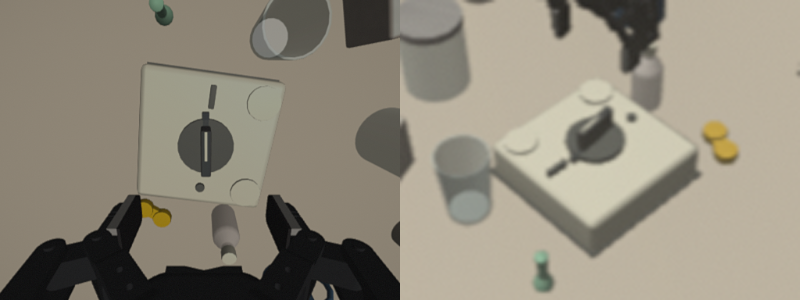

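```bash
python3 -c "
from station import bot
print(bot.hand_in())"
```

```text
the job is handed in; nothing more can be done
None
```

The dial is pushed fully home at the fin's keyway, and I handed the job in at about 14.7 s on the robot's clock. The hand-in gives no verdict.

- **Turning:** I gripped the bar and turned the dial about 2.2 rad clockwise, the shorter way, without passing the stud, until the pointer was at the fin.
- **Feeling for the spot:** pressing with about 5–7 N, I found the clockwise side blocked after 1 mm, out to 0.33 rad past the fin. I eased off and tried the other side, and the dial gave way about 0.12 rad counter-clockwise of the fin.
- **Pushing home:** the dial sank 12.2 mm by the arm's reading (12 mm is the full travel) and came to rest there. The most force read was 9.9 N down, at the bottom.
- **Last checks:** after letting go, the arm is 0.21 m up and reads no contact. The last pictures show the disc close to the deck, the pointer just beside the fin, and every object near the cleaner still in place.
- **Limits of the checks:** the release pictures are small, so the final depth rests on the arm's reading. While the dial sank, the force stayed near 5–6 N, above the 2.5 N expected, probably the key rubbing in the keyway. A mid-way picture showed no slip in the grip.

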